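# Latch the cap of a tilted chaff canister

## Task

The steel canister lies tilted in its cradle under the extraction pipe, with its end cap loose. Hook the wire loop of its draw latch over the keeper on the cap, then press the latch's lever all the way over and down past centre, so that it stays down by itself with the cap drawn tight. Leave the other things on the counter standing where they are.

Things in the scene. Friction and masses are not known exactly. Their poses are not given: they have to be found in the camera images.
- canister: Fixed steel canister, a cylinder 100 mm across and about 220 mm long, lying at 35 degrees to the horizontal in a cradle on a 250 x 290 mm base plate; its capped end is the upper one. Origin: underneath, on the counter; x points horizontally the way the canister climbs, z up. A tool square to the slope (tilted 35 degrees, pointing down and along this x) has room at the latch.
- pipe (a point): Middle of the axis of the fixed horizontal pipe above the canister's upper end: 36 mm across, 300 mm long along the canister's y, carried by two posts 132 mm to either side. In the canister's frame it is at x = 90, z = 355 mm. It leaves no room for an upright gripper over the keeper.
- lever_pivot (a point): Point on the hinge axis of the latch lever, midway, 26 mm off the canister's top line. Fixed. Its axes are the latch frame, used by all that follows: x up the canister's slope towards the keeper, y across it (all the latch's hinges lie along y), z square off the slope. The plate below it is 34 mm wide and 60 mm long.
- lever (a joint): Angle of the lever, rad: 0 = fully down on its stop, growing to 2.25 as it lifts and turns over towards the keeper. In the latch frame it points from its pivot at (188 degrees - value) from x towards z; 1.71 = square off the slope. Dead centre is near 0.26. Friction holds it where left (about 1 N at its end); with the loop hooked, shutting it takes 5 to 10 N at its end.
- lever_tip (a point): Middle of the rolled edge at the end of the steel lever, 80 mm from its hinge axis; this edge is 10 mm thick and 26 mm wide (y). The rest of the lever is a plate 22 mm wide and 4 mm thick.
- loop_hinge (a point): Middle of the loop's hinge axis on the lever, 22 mm from the lever's hinge axis. The wire loop turns loosely here: its two arms, 6 mm thick, one each side of the lever, reach 88 mm to the crossbar. It starts folded back along the lever on a stop about 16 degrees from it (loop on the keeper's side); unheld, it falls to the side it leans.
- loop_bar (a point): Middle of the loop's crossbar: a round bar 8 mm thick along y, 112 mm long over its ball ends (12 mm). It passes the arms (which stand at y = +-20 mm) by 30 mm on either side; pinch such an ear (fingers apart along x); it turns in the grip. Between 66 and 106 mm from the lever pivot it can be led anywhere above the slope; easiest: swing it about loop_hinge till square to the lever, then pull.
- keeper (a point): On the cap's hook, 24 mm wide: middle of the upslope face of its 5 mm post, 66 mm along x from the lever pivot and 8 mm below it (z) while the cap is loose. A lip overhangs this face by 4 mm, from 10 to 14 mm above this point. A ledge behind, 30 mm wide, 34 mm long, bears the bar with its centre at this height. Lowered 14 to 28 mm beyond this point (x), the bar clears the lip.
- cap (a joint): How far the end cap has been drawn down the canister against its springy rubber seal, in m: 0 = loose, about 0.003 with the latch shut (spring about 12 N per mm).
- cup: A bystander, loose: white handleless ceramic cup, 64 mm across, 55 mm tall. Origin at the centre of its underside.
- jar: A bystander, loose: amber glass jar with a steel lid, 60 mm across, 85 mm tall. Origin at the centre of its underside.
- scoop: A bystander, loose: small square steel scoop (55 x 45 x 30 mm) with a wooden handle 90 mm long. Origin at the centre of its underside.
- tin: A bystander, loose: steel tin with a paper band, 72 mm across, 100 mm tall. Origin at the centre of its underside.
- spoon: A bystander, loose: wooden spoon lying on the counter.

How it is judged:
By the outcome, as a careful person would: the job done as asked, in the order asked, and still so for the second after the job is handed in, with the robot touching nothing.
It also fails if it takes over 48 s, if anything falls off the work surface, if the arm or the gripper's body presses on something with over 40 N, if the wrist force passes 120 N, or if a joint passes its speed limit or range.

## Robot

A 6-joint arm with a two-finger parallel gripper is mounted at the origin on the work surface. World frame = base frame: x ahead of the robot, y to its left, z up, the work surface at z = 0. Lengths are in m, angles in rad, forces in N, time in s.
With the tool pointing down it reaches from about 0.25 to 0.775 m from the base axis. Payload 4 kg.
Tool frame: the origin (TCP) lies between the finger pads; the fingertips stand 25 mm ahead of it and the grasp point (between the pads) lies 6 mm ahead of it; y points along the fingers, x is the direction in which the jaws open and shut, and the axes are right-handed (so a half turn about y gives the same grasp; the last joint's range is limited). The gripper opens to 85 mm and grips with 20 to 120 N. Pads are 22 mm wide; open, the fingers measure 114 mm over their backs; the gripper's body (76 mm by 85 mm) begins 54 mm behind the grasp point. The pads swing forward as they close: fully open they stand 13 mm farther back than shut.
Start: joints at [1.117, 0.087, 1.371, -0, 1.684, -0.103], TCP at [0.189, 0.517, 0.256] pointing down, gripper open.
Joint ranges: [-3.1, 3.1], [-0.76, 2.03], [0.27, 2.55], [-1.08, 4.22], [0.17, 2.65], [-2.57, 2.57]. Speed limits (rad/s): [2.79, 2.79, 3.14, 3.14, 3.14, 3.14].

## Interface

Orientations are given as a unit quaternion [x, y, z, w].
In Python, from rig import env gives the robot as it stands.
- The arm moves only by the tool jog_arm, never from a script. Its argument "motion" is text: rows parted by semicolons, each of 7 numbers parted by spaces: the turn, a rotation vector about the world's x, y, z in rad, then the shift along the world's x, y, z in m, then the finger opening in m, from 0 to 0.0854. In form: ax ay az tx ty tz hand; .... A call has 1 to 5 rows; each row is the pose to reach, as a shift and turn from the pose measured when the call began; what a row does not reach only later rows make up. A row lasts 1/10 s, in which the tool goes at most 50 mm and 8.59 degrees, less where a joint would pass 70% of its speed; a pose out of reach is approached as far as the arm can. A call with a gripper value outside its range is refused whole. The fingers move at their own pace and stop on an object; "squeeze" is the grip in N (left out, the last holds). Time passes only in rows, so rows that repeat a pose let the fingers close. It gives the time, the measured TCP pose, the force and the opening at its end, in the units of the state.
- env.sense(): the state, without advancing time (a new reading comes with each control period).
- env.read_camera(name): name is "scene" or "top" or "wrist"; returns a dict with "frame" (480x640x3 uint8, red, green, blue), "K" (3x3 intrinsics, pixels), "xyz" and "orientation" of the camera in the world. Camera axes: x right, y up, looking along -z (the intrinsics and any distortion apply to the point x, -y, -z); pixel columns grow to the right and rows downward; lengths in m; the calibration is good to about 2 mm. The wrist camera is an equidistant fisheye: a pixel r from the principal point sees the ray r / f radians off the axis. A picture is of the moment at which its call begins. There is no depth.
- env.job_done(): hands the job in, once; it reports no verdict.
The state is a dict: "clock": time; "q": joint angles; "qvel": joint speeds; "tau": joint torques, N m; "position": TCP position; "tool_rot": TCP orientation; "force": force on the tool from outside, world axes, zero at the start; "ft_torque": the same for the moment, N m; "finger_gap": finger opening in m.
Only numpy, scipy, OpenCV 4.12 (cv2) and the standard library are available. Lean on these libraries where they do the work, as an engineer would, in place of code of your own. Each camera call takes 0.05 s, during which the arm holds its last target. There are 200 camera calls.

## Working session

There is one attempt and no reset: what is moved stays moved. The work goes in short steps, Python scripts to look and compute and a tool call to move; the robot and the scene stay as the last step left them, time stands still between calls to the robot, and variables do not carry over. Pictures are saved under pics/ and viewed, about 8 in all and at most 12, crops included, and the job is handed in when it is done.

Besides the shell and the picture viewer there is one more tool, called after ">>>" as name(argument=value, ...), one argument or row to a line, values as JSON. jog_arm: Moves the arm, as the interface text tells. Its arguments: {"type":"object","properties":{"motion":{"type":"string"},"squeeze":{"type":"number"}},"required":["motion"]}

```bash
ls; mkdir -p pics
cat > h.py <<'E'
import numpy as np, cv2
from scipy.spatial.transform import Rotation as R
from rig import env
def snap(n,f):
    d=env.read_camera(n); cv2.imwrite('pics/'+f,d['frame'][:,:,::-1]); np.savez('pics/'+f+'.npz',K=d['K'],p=d['xyz'],q=d['orientation']); return d
def load(f):
    z=np.load('pics/'+f+'.npz'); return z['K'],z['p'],R.from_quat(z['q']).as_matrix()
def ray(f,u,v,fish=False):
    K,p,M=load(f); x=(u-K[0,2])/K[0,0]; y=(v-K[1,2])/K[1,1]
    if fish:
        r=np.hypot(x,y); d=np.array([x/r*np.sin(r),-y/r*np.sin(r),-np.cos(r)])
    else: d=np.array([x,-y,-1.])
    d=M@d; return p,d/np.linalg.norm(d)
def proj(f,P,fish=False):
    K,p,M=load(f); c=M.T@(np.asarray(P)-p); x,y,z=c[0],-c[1],-c[2]
    if fish:
        r=np.hypot(x,y); t=np.arctan2(r,z); x,y=x/r*t,y/r*t
    else: x,y=x/z,y/z
    return np.array([K[0,0]*x+K[0,2],K[1,1]*y+K[1,2]])
def tri(a,b):
    A=0;B=0
    for p,d in (a,b):
        Q=np.eye(3)-np.outer(d,d); A=A+Q; B=B+Q@p
    X=np.linalg.solve(A,B); return X,[np.linalg.norm(np.cross(X-p,d)) for p,d in (a,b)]
def plane(r,z):
    p,d=r; return p+d*(z-p[2])/d[2]
E
python3 - <<'E'
from h import *
for n in ['scene','top']:
    d=snap(n,n+'0.png'); print(n,d['K'].tolist(),d['xyz'],d['orientation'],[k for k in d])
print(env.sense())
E
```

```text
pics
scene [[565.6118087752706, 0.0, 312.6863212086065], [0.0, 565.6118087752706, 243.4325189268164], [0.0, 0.0, 1.0]] [0.73323317 1.0019068  1.2212121 ] [0.03352059 0.36515058 0.92840123 0.0601048 ] ['frame', 'K', 'xyz', 'orientation']
top [[471.53106342228125, 0.0, 315.36239768918756], [0.0, 471.53106342228125, 236.40248352599465], [0.0, 0.0, 1.0]] [0.51534882 0.07502556 1.31689816] [-0.02685698  0.0205618   0.70826883 -0.70513203] ['frame', 'K', 'xyz', 'orientation']
{'clock': 0.1, 'q': array([ 1.11688487e+00,  8.78994224e-02,  1.37213177e+00,  2.08157971e-06,
        1.68361679e+00, -1.03119240e-01]), 'qvel': array([-1.47499966e-04,  6.20987033e-05, -4.80714279e-03,  2.07557785e-03,
       -2.16890409e-03, -1.25901567e-03]), 'tau': array([ 1.52319732e-03, -3.53012252e+01, -3.14219964e+01, -1.29823607e-04,
        7.85961282e-03, -6.15692329e-06]), 'position': array([0.18883624, 0.51613048, 0.25523159]), 'tool_rot': array([ 0.57992961,  0.40444386, -0.40571516, -0.57922536]), 'force': array([0.46072394, 0.04267683, 0.33329582]), 'ft_torque': array([ 0.03792107,  0.01635262, -0.000475  ]), 'finger_gap': 0.08519003636642557}
```

View pics/scene0.png

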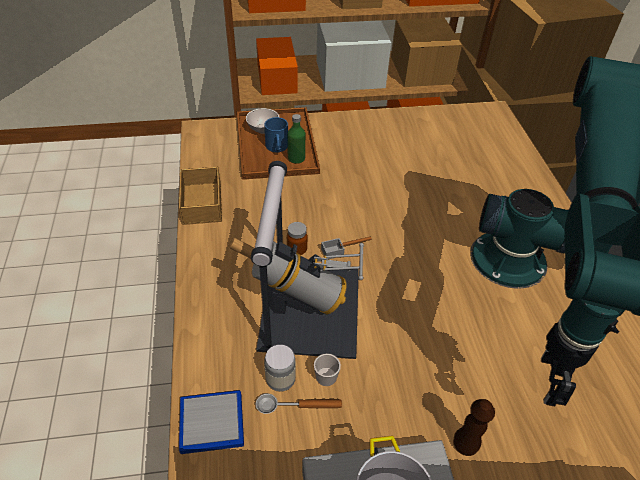

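View pics/top0.png

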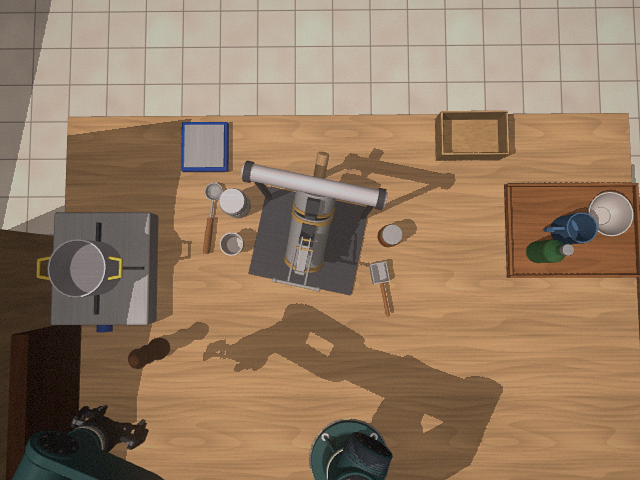

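Run:
```python
import cv2,numpy as np
a=cv2.imread('pics/top0.png')[145:305,235:395]; b=cv2.imread('pics/scene0.png')[150:360,230:390]
a=cv2.resize(a,(500,500),interpolation=cv2.INTER_CUBIC); a=cv2.resize(cv2.imread('pics/top0.png')[145:305,235:395],None,fx=3,fy=3,interpolation=cv2.INTER_CUBIC)
b=cv2.resize(b[:160],None,fx=2,fy=3,interpolation=cv2.INTER_CUBIC)
cv2.imwrite('pics/c0.png',np.hstack([a,b]))
```

```text
(no output)
```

View pics/c0.png

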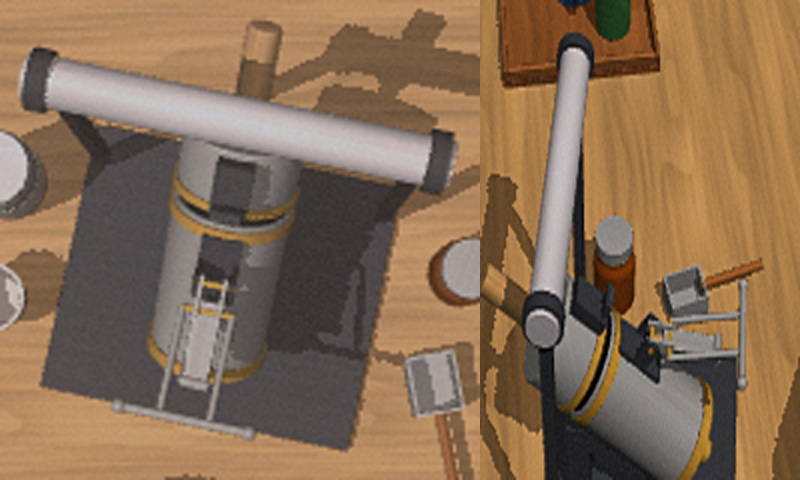

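Run:
```python
from h import *
t=lambda u,v:(235+u/3,145+v/3)
s=lambda u,v:(230+(u-480)/2,150+v/3)
T=lambda *a:ray('top0.png',*t(*a)); S=lambda *a:ray('scene0.png',*s(*a))
a,b=T(24,76),T(455,163)
A,B=plane(a,.355),plane(b,.355); print('pipe',A,B,np.linalg.norm(A-B),(A+B)/2)
d=A-B; yaw=np.arctan2(-d[0],d[1]); print('yaw',yaw)
e=plane(T(42,386),.008),plane(T(348,449),.008); d=e[0]-e[1]; print('plate',e,np.linalg.norm(d),np.arctan2(-d[0],d[1]))
L=tri(T(118,407),S(743,384)); Q=tri(T(250,433),S(743,285)); print('balls',L,Q,np.linalg.norm(L[0]-Q[0])); d=L[0]-Q[0];print(np.arctan2(-d[0],d[1]),(L[0]+Q[0])/2)
for y in (yaw,):
    x=np.array([np.cos(y),np.sin(y),0]); O=(A+B)/2-x*.09; print('origin',O)
```

```text
pipe [0.71756127 0.23246835 0.355     ] [ 0.65555025 -0.06322185  0.355     ] 0.3021225946611427 [0.68655576 0.08462325 0.355     ]
yaw -0.20672037370487728
plate (array([0.5006804 , 0.27082973, 0.008     ]), array([ 0.44181385, -0.01110249,  0.008     ])) 0.2880122379708731 -0.20583953196431065
balls (array([0.48608554, 0.18229497, 0.19821227]), [np.float64(1.9845180699174e-05), np.float64(1.9845180698928985e-05)]) (array([0.46539406, 0.07831537, 0.19804604]), [np.float64(0.00011408658097619611), np.float64(0.0001140865809761347)]) 0.1060184966391212
-0.19642952004060255 [0.4757398  0.13030517 0.19812916]
origin [0.59847192 0.10309586 0.355     ]
```

```bash
cat >> h.py <<'E'
yaw=-.206
def latch(yaw=yaw):
    c,s=np.cos(np.radians(35)),np.sin(np.radians(35))
    return R.from_euler('z',yaw).as_matrix()@np.array([[c,0,-s],[0,1,0],[s,0,c]])
LM=latch()   # columns: latch x,y,z in world
E
python3 - <<'E'
from h import *
t=lambda u,v:(235+u/3,145+v/3)
s=lambda u,v:(230+(u-480)/2,150+v/3)
T=lambda *a:ray('top0.png',*t(*a)); S=lambda *a:ray('scene0.png',*s(*a))
bar=np.array([.4757,.1303,.1981])
for n,a,b in [('tip',(195,383),(718,346)),('hinge',(211,283),(655,328)),('plateupper?',(222,240),(652,340)),('keep',(236,175),(592,295))]:
    X,e=tri(T(*a),S(*b)); print(n,X,e[0],'latch rel bar',(X-bar)@LM*1000)
d=snap('wrist','wrist0.png'); print(d['K'],d['xyz'],R.from_quat(d['orientation']).as_matrix().round(3)); print(R.from_quat(env.sense()['tool_rot']).as_matrix().round(3))
E
```

```text
tip [0.50406631 0.12250993 0.17742385] 0.00043174005198586555 latch rel bar [ 12.19094715  -1.82314911 -33.77710737]
hinge [0.58185758 0.10924174 0.19551413] 0.0020050955865217714 latch rel bar [ 87.16581796   1.10110006 -64.19093153]
plateupper? [0.60117365 0.10498738 0.1827733 ] 0.01860854986225044 latch rel bar [ 96.05907158   0.88771344 -85.97173334]
keep [0.65995272 0.08962672 0.22500401] 0.006179385189482956 latch rel bar [169.98633741  -2.12514405 -86.18198491]
[[371.64829954   0.         318.92662958]
 [  0.         371.64829954 239.30613855]
 [  0.           0.           1.        ]] [0.12516605 0.53996328 0.37278148] [[ 0.344 -0.905 -0.25 ]
 [ 0.939  0.33   0.095]
 [-0.003 -0.268  0.964]]
[[ 0.344 -0.001 -0.939]
 [ 0.939 -0.002  0.344]
 [-0.002 -1.     0.   ]]
```

```bash
cat >> h.py <<'E'
PIV=np.array([.5819,.1092,.1955])
TOOL=np.column_stack([LM[:,0],-LM[:,2],LM[:,1]])
def W(x,y,z): return PIV+LM@(np.array([x,y,z])/1000)
def L(P): return (np.asarray(P)-PIV)@LM*1000
def go(G,Rt=TOOL,ahead=.006):
    """print turn+shift bringing the point 'ahead' of the TCP to G"""
    s=env.sense(); M=R.from_quat(s['tool_rot']).as_matrix()
    rv=R.from_matrix(Rt@M.T).as_rotvec(); t=np.asarray(G)-Rt[:,1]*ahead-s['position']
    print('turn',rv.round(3),np.degrees(np.linalg.norm(rv)).round(1),'shift',t.round(4))
def st():
    s=env.sense(); M=R.from_quat(s['tool_rot']).as_matrix()
    print('t',round(s['clock'],2),'grasp latch mm',L(s['position']+M[:,1]*.006).round(1),'force latch',(s['force']@LM).round(1),'gap',round(s['finger_gap'],4),'q',s['q'].round(2),'ang',np.degrees(R.from_matrix(TOOL@M.T).magnitude()).round(2))
E
python3 - <<'E'
from h import *
go(W(-87,36,64+80)); st()
E
```

```text
turn [ 0.323 -0.582 -1.378] 87.7 shift [ 0.2464 -0.3396  0.0131]
t 0.15 grasp latch mm [-352.4  318.   312.6] force latch [-0.   0.3  0. ] gap 0.0853 q [ 1.12  0.09  1.37  0.    1.68 -0.1 ] ang 87.69
```

>>> jog_arm(
  motion="0 0 -0.15 0.02 -0.03 0.04 0.0854; 0.07 -0.12 -0.28 0.05 -0.07 0.06 0.0854; 0.1 -0.2 -0.42 0.07 -0.11 0.07 0.0854; 0.13 -0.25 -0.56 0.1 -0.15 0.07 0.0854; 0.17 -0.31 -0.7 0.12 -0.18 0.07 0.0854",
)

```text
clock: 0.65
position: [0.3099, 0.3342, 0.3264]
tool_rot: [0.683, 0.307, -0.081, -0.658]
force: [0.5, 0.1, 0.6]
finger_gap: 0.0855
```

Run:
```python
from h import *
go(W(-87,36,64+80)); st()
```

```text
turn [ 0.176 -0.292 -0.724] 45.8 shift [ 0.1254 -0.1575 -0.058 ]
t 0.65 grasp latch mm [-182.5  165.3  280.7] force latch [0.7 0.2 0.2] gap 0.0855 q [ 0.83 -0.29  1.61 -0.2   1.57  0.24] ang 45.83
```

>>> jog_arm(
  motion="0.035 -0.06 -0.13 0.03 -0.04 0 0.0854; 0.07 -0.12 -0.26 0.06 -0.08 -0.01 0.0854; 0.1 -0.17 -0.4 0.09 -0.11 -0.03 0.0854; 0.14 -0.24 -0.54 0.11 -0.14 -0.05 0.0854; 0.17 -0.28 -0.7 0.125 -0.157 -0.058 0.0854",
)

```text
clock: 1.15
position: [0.434, 0.174, 0.2647]
tool_rot: [0.697, 0.153, 0.257, -0.652]
force: [-1.0, 0.8, -0.1]
finger_gap: 0.0857
```

Run:
```python
from h import *
go(W(-87,36,64+80)); st()
```

```text
turn [ 0.013 -0.023 -0.046] 3.1 shift [0.0013 0.0027 0.0038]
t 1.15 grasp latch mm [-89.9  33.2 141.4] force latch [-1.   0.6  0.5] gap 0.0857 q [ 0.48 -0.4   1.87 -0.38  1.2   0.69] ang 3.05
```

>>> jog_arm(
  motion="0.013 -0.023 -0.046 0.001 0.003 0.004 0.0854; 0.013 -0.023 -0.046 0.001 0.003 0.004 0.0854",
)

```text
clock: 1.35
position: [0.4345, 0.1765, 0.2671]
tool_rot: [0.693, 0.142, 0.28, -0.649]
force: [-0.3, -0.0, 0.0]
finger_gap: 0.0853
```

Run:
```python
from h import *
st(); snap('wrist','w1.png')
v=np.radians(158)
for n,P in dict(pivot=(0,0,0),tip=(-75,0,30),bar=(-87,0,64),ball1=(-87,50,64),ball2=(-87,-50,64),keeper=(66,0,-8)).items(): print(n,proj('w1.png',W(*P),True).round(0))
```

```text
t 1.35 grasp latch mm [-88.4  35.7 143.3] force latch [-0.2 -0.1  0.2] gap 0.0853 q [ 0.5  -0.39  1.87 -0.41  1.21  0.77] ang 0.16
pivot [431. 275.]
tip [339. 291.]
bar [322. 314.]
ball1 [322. 234.]
ball2 [321. 379.]
keeper [500. 270.]
```

View pics/w1.png

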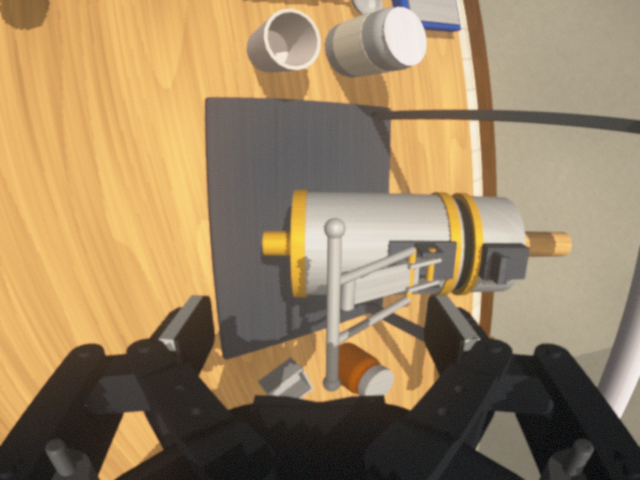

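```bash
cat >> h.py <<'E'
def mtri(rays):
    A=0;B=0
    for p,d in rays:
        Q=np.eye(3)-np.outer(d,d); A=A+Q; B=B+Q@p
    return np.linalg.solve(A,B)
E
python3 - <<'E'
from h import *
t=lambda u,v:(235+u/3,145+v/3)
s=lambda u,v:(230+(u-480)/2,150+v/3)
T=lambda *a:ray('top0.png',*t(*a)); S=lambda *a:ray('scene0.png',*s(*a))
F=lambda *a:ray('w1.png',*a,True)
for n,a,b,c in [('b1',(118,407),(743,384),(335,228)),('b2',(250,433),(743,285),(332,384)),('tip',(195,383),(718,346),(348,292)),('piv',(211,283),(655,328),(430,263))]:
    for k,r in dict(TS=[T(*a),S(*b)],TW=[T(*a),F(*c)],SW=[S(*b),F(*c)],all=[T(*a),S(*b),F(*c)]).items(): print(n,k,L(mtri(r)).round(1))
# check of wrist cam: pipe/plate corners on z=.008
print([L(plane(F(*p),.008)).round(0) for p in [(206,98),(225,357)]],[L(x).round(0) for x in ([.5007,.2708,.008],[.4418,-.0111,.008])])
# redness-free grey blob refinement: zoomed views
a=cv2.imread('pics/w1.png')[185:405,310:530]; a=cv2.resize(a,None,fx=2.7,fy=2.7,interpolation=cv2.INTER_CUBIC); cv2.imwrite('pics/c1.png',a)
E
```

```text
b1 TS [-87.5  52.   64.6]
b1 TW [-80.9  53.3  71.4]
b1 SW [-81.3  57.   71. ]
b1 all [-82.8  54.1  68.7]
b2 TS [-86.8 -54.1  63.9]
b2 TW [-81.2 -52.7  68.8]
b2 SW [-80.6 -46.8  71.5]
b2 all [-82.6 -52.1  67.5]
tip TS [-75.   -2.9  30.5]
tip TW [-70.1  -1.1  34. ]
tip SW [-69.7   3.8  37.7]
tip all [-71.2  -0.5  33.7]
piv TS [-0.  0.  0.]
piv TW [-0.6  3.7 -7.7]
piv SW [-0.7  8.   4.2]
piv all [-0.4  3.2 -1.3]
[array([-199.,  146.,  -90.]), array([-199., -139.,  -90.])] [array([-200.,  142.,  -89.]), array([-200., -146.,  -89.])]
```

View pics/c1.png

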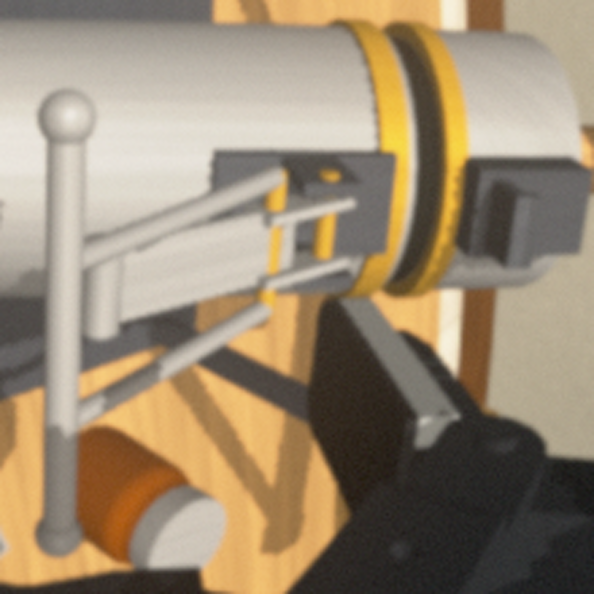

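Run:
```python
from h import *
from scipy.optimize import least_squares
t=lambda u,v:(235+u/3,145+v/3)
s=lambda u,v:(230+(u-480)/2,150+v/3)
w=lambda u,v:(310+u/2.7,185+v/2.7)
obs=[('top0.png',t,0,dict(b1=(118,407),b2=(250,433),tip=(195,383))),
('scene0.png',s,0,dict(b1=(743,384),b2=(743,285),tip=(718,346))),
('w1.png',w,1,dict(b1=(67,116),b2=(60,535),tip=(103,297),lh=(272,238),piv=(327,232)))]
def pts(p):
    v=np.radians(188)-p[3]; d=v-p[4]
    u=np.array([np.cos(v),0,np.sin(v)]); e=np.array([np.cos(d),0,np.sin(d)])
    lh=22*u; b=lh+88*e; P=dict(piv=0*u,tip=80*u,lh=lh,b1=b+[0,50,0],b2=b-[0,50,0])
    return {k:np.array(x)+p[:3] for k,x in P.items()}
def res(p,full=False):
    P=pts(p); r=[]
    for f,g,fi,o in obs:
        off=p[5:8] if fi else np.zeros(3)
        for k,c in o.items():
            e=proj(f,W(*(P[k]-off)),bool(fi))-np.array(g(*c)); r.append(e*(1 if fi else 2.0)); 
            if full: print(f,k,e.round(1))
    return np.concatenate(r+[ [(p[4]-.28)/.03], np.array(p[5:8])/2.])
o=least_squares(res,[0,0,0,.52,.28,0,0,0]); print(o.x.round(3),o.cost); res(o.x,True)
print({k:x.round(1) for k,x in pts(o.x).items()}, 'pivot world',W(*o.x[:3]))
print('keeper lip',[proj('w1.png',W(*(o.x[:3]+k-o.x[5:8])),True).round(1) for k in ([70,0,6],[61,0,6])],'seen',w(535,225),w(492,215))
```

```text
[-4.571 -0.308 -7.533  0.679  0.258 -4.489 -4.032 -5.254] 40.53609629857843
top0.png b1 [ 0.9 -0.2]
top0.png b2 [-1.6 -0.3]
top0.png tip [-1.2  0.1]
scene0.png b1 [-0.3 -1.7]
scene0.png b2 [0.2 0.2]
scene0.png tip [ 0.  -0.2]
w1.png b1 [-0.6  3.7]
w1.png b2 [-0.7 -1.3]
w1.png tip [ 0.7 -3.4]
w1.png lh [0.4 1.8]
w1.png piv [-0.5 -1.4]
{'piv': array([-4.6, -0.3, -7.5]), 'tip': array([-73.2,  -0.3,  33.6]), 'lh': array([-23.4,  -0.3,   3.8]), 'b1': array([-84.9,  49.7,  66.7]), 'b2': array([-84.9, -50.3,  66.7])} pivot world [0.58240104 0.10878055 0.18670749]
keeper lip [array([510.3, 270.4]), array([501.1, 270.6])] seen (508.14814814814815, 268.3333333333333) (492.2222222222222, 264.6296296296296)
```

Run:
```python
from h import *
go(W(-84,35,69))
```

```text
turn [ 0.001 -0.001 -0.002] 0.1 shift [ 0.0449 -0.0106 -0.0593]
```

>>> jog_arm(
  motion="0 0 0 0.022 -0.005 -0.03 0.0854; 0 0 0 0.037 -0.009 -0.048 0.0854; 0 0 0 0.045 -0.011 -0.059 0.0854; 0 0 0 0.045 -0.011 -0.059 0.0854; 0 0 0 0.045 -0.011 -0.059 0.03",
  squeeze=25,
)

```text
clock: 1.9
position: [0.4797, 0.1662, 0.2097]
tool_rot: [0.693, 0.143, 0.28, -0.649]
force: [0.2, 0.5, 1.8]
finger_gap: 0.0732
```

>>> jog_arm(
  motion="0 0 0 0 0 0 0.0; 0 0 0 0 0 0 0.0; 0 0 0 0 0 0 0.0; 0 0 0 0 0 0 0.0",
  squeeze=25,
)

```text
clock: 2.3
position: [0.4798, 0.1668, 0.2105]
tool_rot: [0.692, 0.143, 0.28, -0.65]
force: [-11.2, 6.2, 2.6]
finger_gap: 0.0125
```

Run:
```python
from h import *
st(); snap('wrist','w2.png')
```

```text
t 2.3 grasp latch mm [-82.9  35.5  70.4] force latch [-8.5  3.8  9.2] gap 0.0125 q [ 0.42 -0.29  1.91 -0.4   1.04  0.74] ang 0.18
```

View pics/w2.png

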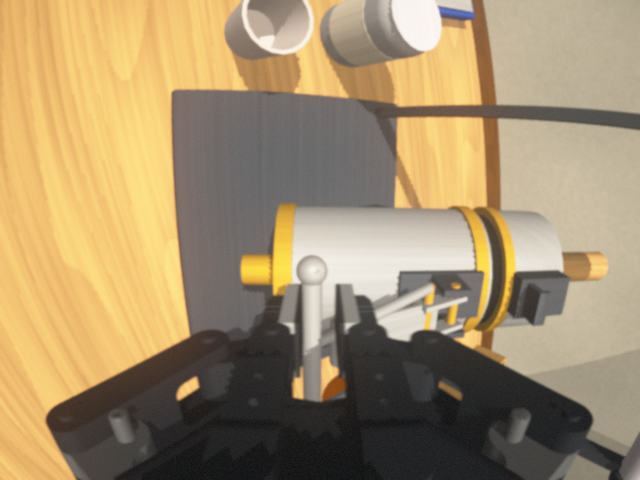

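>>> jog_arm(
  motion="0 0 0 0 0 0 0.0; 0 0 0 0 0 0 0.0; 0 0 0 0 0 0 0.0",
)

```text
clock: 2.65
position: [0.4789, 0.1673, 0.2096]
tool_rot: [0.692, 0.142, 0.279, -0.65]
force: [0.7, 1.0, -0.9]
finger_gap: 0.007
```

Run:
```python
from h import *
st()
```

```text
t 2.65 grasp latch mm [-84.3  35.8  70.2] force latch [-0.1  1.1 -1. ] gap 0.007 q [ 0.42 -0.29  1.91 -0.4   1.04  0.74] ang 0.27
```

```bash
cat >> h.py <<'E'
def path(B0,pts):
    for p in pts:
        d=LM@(np.array([p[0]-B0[0],0,p[1]-B0[1]])/1000); print(np.round(p,1),d.round(3))
E
python3 - <<'E'
from h import *
a=np.radians([135,121,107,93,79,65]); A=np.column_stack([-22+88*np.cos(a),6+88*np.sin(a)])
path(A[0],A[1:])
E
```

```text
[-67.3  81.4] [ 0.006 -0.001  0.021]
[-47.7  90.2] [ 0.017 -0.004  0.039]
[-26.6  93.9] [ 0.032 -0.007  0.054]
[-5.2 92.4] [ 0.05  -0.01   0.065]
[15.2 85.8] [ 0.07  -0.015  0.071]
```

>>> jog_arm(
  motion="0 0 0 0.006 -0.001 0.021 0; 0 0 0 0.017 -0.004 0.039 0; 0 0 0 0.032 -0.007 0.054 0; 0 0 0 0.05 -0.01 0.065 0; 0 0 0 0.07 -0.015 0.071 0",
  squeeze=30,
)

```text
clock: 3.15
position: [0.5495, 0.1524, 0.2824]
tool_rot: [0.692, 0.143, 0.28, -0.65]
force: [0.2, 1.1, 1.8]
finger_gap: 0.0064
```

Run:
```python
from h import *
st(); snap('wrist','w3.png'); snap('top','t3.png')
```

```text
t 3.15 grasp latch mm [16.6 35.7 88.4] force latch [1.  1.1 1.5] gap 0.0064 q [ 0.32 -0.19  1.69 -0.32  1.12  0.59] ang 0.26
```

View pics/w3.png

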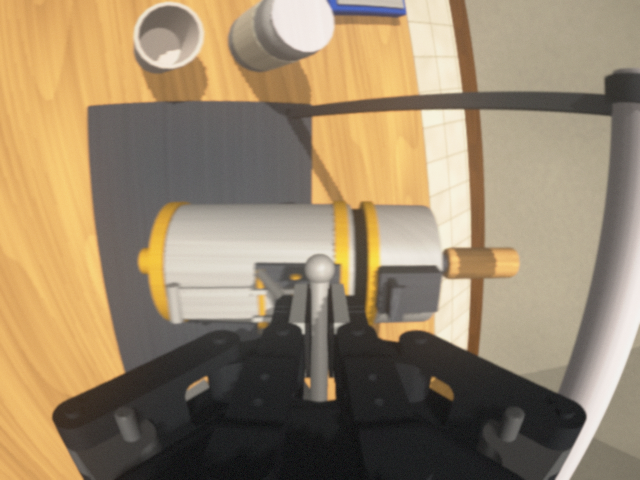

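Run:
```python
from h import *
a=cv2.imread('pics/w3.png')[230:350,250:450]; b=cv2.imread('pics/w2.png')[250:370,390:590]
f=lambda x:cv2.resize(x,None,fx=4,fy=4,interpolation=cv2.INTER_CUBIC)[:,:800]
cv2.imwrite('pics/c3.png',np.vstack([f(a)[:,:],f(b)])[:960]); c=cv2.imread('pics/c3.png'); cv2.imwrite('pics/c3.png',cv2.resize(c,(500,600),interpolation=cv2.INTER_AREA))
s=lambda B:[proj('w3.png',W(B[0],50,B[1]),True).round(1)]
print(s((16.6,88.4)),s((16.6,85)))
```

```text
[array([318.9, 291.2])] [array([318.9, 287.6])]
```

View pics/c3.png

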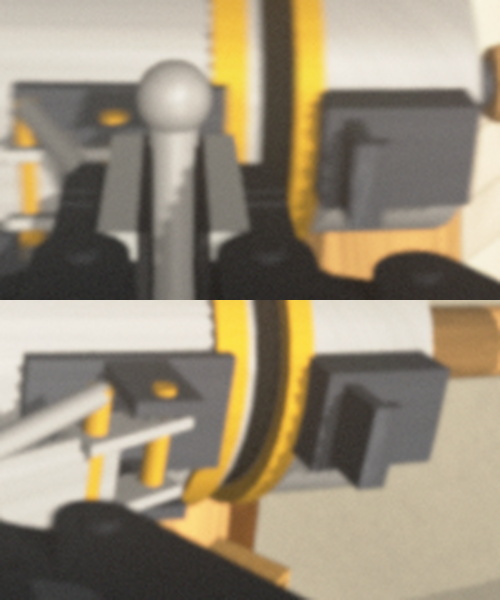

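Run:
```python
from h import *
for z in (69,66,73): print([proj('w3.png',W(16.6+dx,46.7,z),True).round(1) for dx in (-4,4,-14,14)])
f='w3.png'
K,p,M=load(f); print('cam in latch',L(p), (LM.T@M).round(3))
w1=lambda u,v:(310+u/2.7,185+v/2.7)
w3=lambda u,v:(250+u/2.5,230+v/2.5); w2=lambda u,v:(390+u/2.5,250+(v-300)/2.5)
# lip upslope top edge: near(+y) corner, far?
for n,a,b in [('post +y top corner up',(388,143),(398,405)),('plate +y upslope corner',(470,92),(447,365)),('plate +y downslope',(322,95),(325,355)),('latchplate +y upslope',(222,85),(233,357)),('latchplate +y downslope',(15,85),(27,355))]:
    X,e=tri(ray('w3.png',*w3(*a),True),ray('w2.png',*w2(*b),True)); print(n,L(X).round(1),np.round(e,4))
```

```text
[array([309.4, 279.9]), array([328.7, 279.9]), array([285.3, 279.7]), array([352.8, 279.9])]
[array([309.6, 277.3]), array([328.6, 277.3]), array([285.9, 277.1]), array([352.2, 277.3])]
[array([309.1, 283.5]), array([328.9, 283.6]), array([284.4, 283.4]), array([353.6, 283.5])]
cam in latch [ 16.94951364 103.63265743 212.06965887] [[ 1.    -0.002  0.003]
 [ 0.002  0.964  0.266]
 [-0.003 -0.266  0.964]]
post +y top corner up [71.6 12.3 -3.9] [0. 0.]
plate +y upslope corner [ 96.7  19.9 -16.2] [0.0015 0.0015]
plate +y downslope [ 57.   19.1 -23.9] [0.0007 0.0007]
latchplate +y upslope [ 29.9  18.6 -29.5] [0.0006 0.0006]
latchplate +y downslope [-28.4  17.4 -34.8] [0.0002 0.0002]
```

Run:
```python
from h import *
a=np.radians([64,50,36,22]); A=np.column_stack([-1+88*np.cos(a),-7+88*np.sin(a)])
path((16.6,80),list(A)+[(86,14)])
```

```text
[37.6 72.1] [ 0.021 -0.004  0.006]
[55.6 60.4] [ 0.042 -0.009  0.006]
[70.2 44.7] [ 0.063 -0.013  0.002]
[80.6 26. ] [ 0.082 -0.017 -0.008]
[86 14] [ 0.093 -0.019 -0.014]
```

>>> jog_arm(
  motion="0 0 0 0.021 -0.004 0.006 0; 0 0 0 0.042 -0.009 0.006 0; 0 0 0 0.063 -0.013 0.002 0; 0 0 0 0.082 -0.017 -0.008 0; 0 0 0 0.093 -0.019 -0.014 0",
)

```text
clock: 3.75
position: [0.6416, 0.1328, 0.2625]
tool_rot: [0.693, 0.138, 0.277, -0.651]
force: [-5.6, 0.2, -2.3]
finger_gap: 0.0058
```

Run:
```python
from h import *
st(); d=snap('wrist','w4.png'); e=snap('scene','s4.png')
a=cv2.resize(d['frame'][230:350,220:420],(800,480),interpolation=cv2.INTER_CUBIC)
b=cv2.resize(e['frame'][190:310,200:400],(800,480),interpolation=cv2.INTER_CUBIC)
cv2.imwrite('pics/c4.png',cv2.resize(np.vstack([a,b]),(500,600),interpolation=cv2.INTER_AREA)[:,:,::-1])
```

```text
t 3.75 grasp latch mm [82.2 35.3 18.2] force latch [-5.8 -1.   1.3] gap 0.0058 q [ 0.23 -0.    1.55 -0.27  1.05  0.5 ] ang 0.67
```

View pics/c4.png

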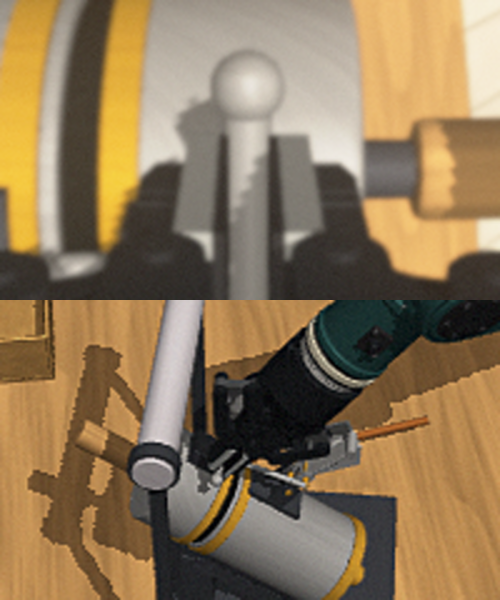

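Run:
```python
from h import *
go(W(86,35.5,18.5))
go(W(86,35.5,8.5))
go(W(86,35.5,3.5))
```

```text
turn [-0.002 -0.008 -0.001] 0.5 shift [ 0.0018 -0.0003  0.0012]
turn [-0.002 -0.008 -0.001] 0.5 shift [ 0.0074 -0.0014 -0.007 ]
turn [-0.002 -0.008 -0.001] 0.5 shift [ 0.0102 -0.002  -0.0111]
```

>>> jog_arm(
  motion="-0.002 -0.008 -0.001 0.002 0 0.001 0; -0.002 -0.008 -0.001 0.003 0 -0.002 0; -0.002 -0.008 -0.001 0.007 -0.001 -0.007 0; -0.002 -0.008 -0.001 0.007 -0.001 -0.007 0",
  squeeze=45,
)

```text
clock: 4.25
position: [0.6493, 0.1315, 0.2574]
tool_rot: [0.693, 0.143, 0.281, -0.649]
force: [-4.7, -1.9, 0.7]
finger_gap: 0.0057
```

Run:
```python
from h import *
st(); snap('wrist','w5.png'); snap('top','t5.png')
# ball by brightness: circle detect near expected
g=cv2.cvtColor(cv2.imread('pics/w5.png'),cv2.COLOR_BGR2GRAY)
print(cv2.HoughCircles(g[240:310,270:370],cv2.HOUGH_GRADIENT,1,30,param1=80,param2=12,minRadius=10,maxRadius=20))
go(W(86,35.5,3.5))
```

```text
t 4.25 grasp latch mm [85.8 35.6  9.5] force latch [-3.1 -2.9  3. ] gap 0.0057 q [ 0.22  0.01  1.55 -0.28  1.02  0.51] ang 0.07
[[[48.5 23.5 13.4]]]
turn [0.    0.001 0.   ] 0.1 shift [ 0.0035 -0.0009 -0.0053]
```

>>> jog_arm(
  motion="0 0 0 0.001 0 -0.002 0; 0 0 0 0.002 0 -0.0035 0; 0 0 0 0.0035 -0.001 -0.005 0; 0 0 0 0.0035 -0.001 -0.005 0",
)

```text
clock: 4.75
position: [0.6526, 0.1306, 0.254]
tool_rot: [0.692, 0.143, 0.282, -0.649]
force: [-5.5, -1.0, 2.0]
finger_gap: 0.0051
```

Run:
```python
from h import *
st(); go(W(86,35.5,-1))
```

```text
t 4.75 grasp latch mm [86.7 35.5  4.8] force latch [-3.1 -2.1  4.6] gap 0.0051 q [ 0.22  0.02  1.55 -0.28  1.02  0.51] ang 0.15
turn [-0.     0.003  0.   ] 0.1 shift [ 0.0027 -0.0005 -0.0051]
```

>>> jog_arm(
  motion="0 0 0 0.001 0 -0.002 0; 0 0 0 0.002 0 -0.0035 0; 0 0 0 0.0025 0 -0.005 0; 0 0 0 0.0025 0 -0.005 0",
)

```text
clock: 5.15
position: [0.6531, 0.1306, 0.2536]
tool_rot: [0.692, 0.143, 0.282, -0.648]
force: [-26.0, -2.4, 13.7]
finger_gap: 0.0051
```

Run:
```python
from h import *
st(); go(W(86,35.5,-5))
d=snap('wrist','w6.png')
g=cv2.cvtColor(d['frame'],cv2.COLOR_RGB2GRAY)
print(cv2.HoughCircles(g[240:310,270:370],cv2.HOUGH_GRADIENT,1,30,param1=80,param2=12,minRadius=10,maxRadius=20))
```

```text
t 5.15 grasp latch mm [86.8 35.5  4.1] force latch [-12.6  -7.7  25.5] gap 0.0051 q [ 0.22  0.02  1.55 -0.28  1.01  0.51] ang 0.2
turn [0.    0.003 0.001] 0.2 shift [ 0.0045 -0.001  -0.0079]
[[[50.5 23.5 13.8]]]
```

Run:
```python
from h import *
for x,z in ((86.5,5.5),(82,5.5),(78,5.5),(75,5.5),(73,5.5)): go(W(x,35.5,z))
```

```text
turn [0.    0.003 0.001] 0.2 shift [-0.001   0.0002  0.001 ]
turn [0.    0.003 0.001] 0.2 shift [-0.0046  0.0009 -0.0016]
turn [0.    0.003 0.001] 0.2 shift [-0.0078  0.0016 -0.0039]
turn [0.    0.003 0.001] 0.2 shift [-0.0102  0.0021 -0.0056]
turn [0.    0.003 0.001] 0.2 shift [-0.0118  0.0024 -0.0068]
```

>>> jog_arm(
  motion="0 0 0 -0.001 0 0.001 0; 0 0 0 -0.0045 0.001 -0.0015 0; 0 0 0 -0.008 0.0015 -0.004 0; 0 0 0 -0.01 0.002 -0.0055 0; 0 0 0 -0.01 0.002 -0.0055 0",
)

```text
clock: 5.7
position: [0.6436, 0.1327, 0.2479]
tool_rot: [0.692, 0.143, 0.283, -0.648]
force: [3.3, -0.5, -1.2]
finger_gap: 0.0057
```

Run:
```python
from h import *
st(); 
for x,z in ((73,5.5),(71,5.5),(69,5.5)): go(W(x,35.5,z))
```

```text
t 5.7 grasp latch mm [75.6 35.7  5.1] force latch [ 2.1  0.2 -2.9] gap 0.0057 q [ 0.23  0.    1.58 -0.29  1.    0.52] ang 0.28
turn [0.    0.005 0.001] 0.3 shift [-0.0024  0.0003 -0.0011]
turn [0.    0.005 0.001] 0.3 shift [-0.004   0.0007 -0.0023]
turn [0.    0.005 0.001] 0.3 shift [-0.0056  0.001  -0.0034]
```

>>> jog_arm(
  motion="0 0 0 -0.0025 0 -0.001 0; 0 0 0 -0.004 0.0005 -0.002 0; 0 0 0 -0.0055 0.001 -0.0035 0; 0 0 0 -0.0055 0.001 -0.0035 0",
)

```text
clock: 6.1
position: [0.6397, 0.1346, 0.25]
tool_rot: [0.69, 0.147, 0.286, -0.649]
force: [-3.2, -0.8, 10.9]
finger_gap: 0.0002
```

Run:
```python
from h import *
st(); 
for x,z in ((66,5.5),(67,9.5),(67,12),(67,4)): go(W(x,35.5,z))
```

```text
t 6.1 grasp latch mm [73.5 36.8  9.2] force latch [ 3.8 -1.5 10.6] gap 0.0002 q [ 0.23 -0.01  1.59 -0.3   1.    0.53] ang 0.82
turn [-0.002  0.014 -0.   ] 0.8 shift [-0.0041 -0.0004 -0.0073]
turn [-0.002  0.014 -0.   ] 0.8 shift [-0.0056 -0.0001 -0.0034]
turn [-0.002  0.014 -0.   ] 0.8 shift [-0.007   0.0002 -0.0014]
turn [-0.002  0.014 -0.   ] 0.8 shift [-0.0025 -0.0007 -0.0079]
```

>>> jog_arm(
  motion="0 0 0 -0.006 0.001 0.008 0; 0 0 0 -0.023 0.005 0.033 0; 0 0 0 -0.04 0.008 0.058 0; 0 0 0 -0.045 0.01 0.065 0.03; 0 0 0 -0.045 0.01 0.065 0.06",
)

```text
clock: 6.6
position: [0.5945, 0.1455, 0.3169]
tool_rot: [0.689, 0.148, 0.286, -0.649]
force: [-0.2, 0.3, -0.1]
finger_gap: 0.0283
```

Run:
```python
from h import *
st(); d=snap('wrist','w7.png')
cv2.imwrite('pics/c7.png',cv2.resize(d['frame'][180:400,180:460],(764,600),interpolation=cv2.INTER_CUBIC)[:,:,::-1])
```

```text
t 6.6 grasp latch mm [73.8 38.1 90.6] force latch [-0.2  0.3  0.1] gap 0.0283 q [ 0.28 -0.12  1.57 -0.3   1.14  0.53] ang 0.99
```

View pics/c7.png

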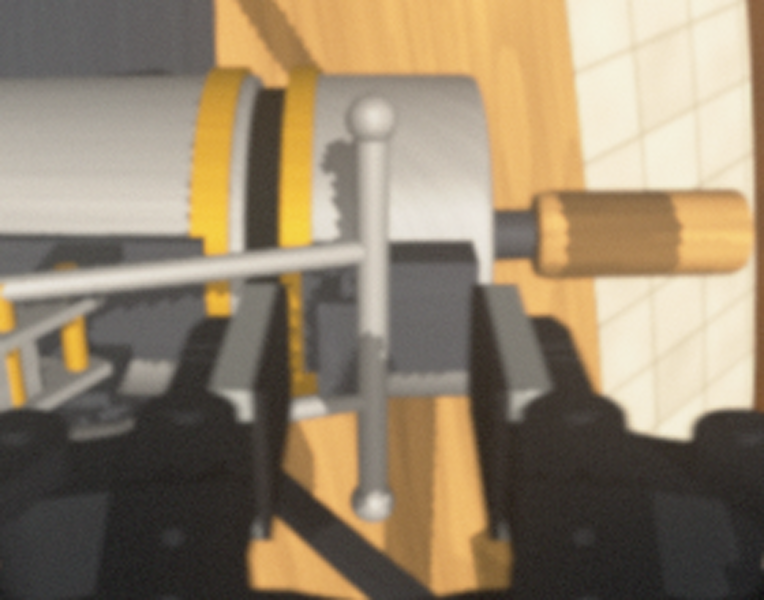

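Run:
```python
from h import *
c=lambda u,v:(180+u/2.727,180+v/2.727)
a=ray('w7.png',*c(372,118),True); b=ray('w7.png',*c(374,500),True)
# p+ s a - (p + t b) = 100 Y
for sp in (.100,.106):
    X=np.linalg.lstsq(np.column_stack([a[1],-b[1]]),LM[:,1]*sp,rcond=None)[0]
    print(sp,L(a[0]+a[1]*X[0]).round(1),L(b[0]+b[1]*X[1]).round(1))
# same check on w1 (TS said x-84.3 actual)
w=lambda u,v:(310+u/2.7,185+v/2.7)
a=ray('w1.png',*w(67,116),True); b=ray('w1.png',*w(60,535),True)
for sp in (.100,.106):
    X=np.linalg.lstsq(np.column_stack([a[1],-b[1]]),LM[:,1]*sp,rcond=None)[0]
    print('w1',sp,L(a[0]+a[1]*X[0]).round(1),L(b[0]+b[1]*X[1]).round(1))
for n,p in [('post lip +y upslope',(356,262)),('ledge +y upslope',(475,243)),('ledge +y down',(318,268)),('ledge -y upslope',(472,372))]:
    r=ray('w7.png',*c(*p),True); l0=L(r[0]); l1=LM.T@r[1]
    for z in (-4,-20): t=(z-l0[2])/l1[2]; print(n,z,(l0+l1*t).round(1))
```

```text
0.1 [73.6 56.  -4.1] [ 73.7 -44.   -4.1]
0.106 [ 73.7  53.  -17.2] [ 73.7 -53.  -17.2]
w1 0.1 [-80.4  57.3  78. ] [-80.2 -42.7  78. ]
w1 0.106 [-79.9  54.5  66.7] [-79.7 -51.5  66.7]
post lip +y upslope -4 [69.8 22.1 -4. ]
post lip +y upslope -20 [ 69.6  16.  -20. ]
ledge +y upslope -4 [97.2 26.5 -4. ]
ledge +y upslope -20 [ 99.   20.7 -20. ]
ledge +y down -4 [61.  20.7 -4. ]
ledge +y down -20 [ 60.2  14.4 -20. ]
ledge -y upslope -4 [97.5 -6.8 -4. ]
ledge -y upslope -20 [ 99.4 -15.1 -20. ]
```

Run:
```python
from h import *
go(W(73.7,35.5,40)); go(W(73.7,35.5,-10))
```

```text
turn [-0.002  0.014 -0.001] 0.8 shift [ 0.028  -0.0081 -0.0392]
turn [-0.002  0.014 -0.001] 0.8 shift [ 0.056  -0.014  -0.0802]
```

>>> jog_arm(
  motion="-0.002 0.014 -0.001 0.014 -0.004 -0.02 0.045; -0.002 0.014 -0.001 0.028 -0.008 -0.039 0.045; -0.002 0.014 -0.001 0.04 -0.01 -0.056 0.045; -0.002 0.014 -0.001 0.05 -0.012 -0.071 0.045; -0.002 0.014 -0.001 0.056 -0.014 -0.08 0.045",
  squeeze=25,
)

```text
clock: 7.15
position: [0.6501, 0.1312, 0.2297]
tool_rot: [0.693, 0.14, 0.279, -0.65]
force: [-1.4, 3.7, 1.3]
finger_gap: 0.0452
```

Run:
```python
from h import *
st(); go(W(73.7,35.5,-10))
```

```text
t 7.15 grasp latch mm [ 70.5  35.5 -13.7] force latch [-1.   3.3  2.3] gap 0.0452 q [ 0.22  0.03  1.59 -0.29  0.98  0.52] ang 0.39
turn [-0.001 -0.007  0.   ] 0.4 shift [ 0.0004 -0.0001  0.0048]
```

>>> jog_arm(
  motion="0 0 0 0.001 0 0.003 0.02; 0 0 0 0.001 0 0.003 0; 0 0 0 0.001 0 0.003 0; 0 0 0 0.001 0 0.003 0; 0 0 0 0.001 0 0.003 0",
)

```text
clock: 7.65
position: [0.6511, 0.1312, 0.2337]
tool_rot: [0.693, 0.14, 0.279, -0.65]
force: [-0.3, 0.8, -0.6]
finger_gap: 0.0068
```

Run:
```python
from h import *
st(); st(); go(W(69,35.5,-12));go(W(68,35.5,-12))
```

```text
t 7.65 grasp latch mm [ 73.7  35.7 -11. ] force latch [-0.7  0.7 -0.2] gap 0.0068 q [ 0.22  0.03  1.58 -0.29  0.99  0.52] ang 0.31
t 7.65 grasp latch mm [ 73.7  35.7 -11. ] force latch [-0.7  0.7 -0.2] gap 0.0068 q [ 0.22  0.03  1.58 -0.29  0.99  0.52] ang 0.31
turn [-0.001 -0.005  0.   ] 0.3 shift [-0.0033  0.0005 -0.0036]
turn [-0.001 -0.005  0.   ] 0.3 shift [-0.0041  0.0007 -0.0041]
```

>>> jog_arm(
  motion="0 0 0 -0.0015 0 -0.001 0; 0 0 0 -0.0025 0.0005 -0.002 0; 0 0 0 -0.0035 0.001 -0.003 0; 0 0 0 -0.0045 0.001 -0.0035 0; 0 0 0 -0.0045 0.001 -0.0035 0",
)

```text
clock: 8.15
position: [0.6478, 0.132, 0.2319]
tool_rot: [0.693, 0.142, 0.281, -0.649]
force: [5.6, -0.2, 0.5]
finger_gap: 0.0067
```

Run:
```python
from h import *
st(); go(W(68,35.5,-6)); go(W(67,35.5,-12))
```

```text
t 8.15 grasp latch mm [ 69.9  35.9 -10.5] force latch [ 4.8  1.  -2.8] gap 0.0067 q [ 0.22  0.02  1.59 -0.29  0.98  0.52] ang 0.06
turn [-0.001 -0.001 -0.   ] 0.1 shift [-0.0041  0.0005  0.0026]
turn [-0.001 -0.001 -0.   ] 0.1 shift [-0.0016 -0.     -0.0029]
```

>>> jog_arm(
  motion="0 0 0 -0.0015 0 -0.0015 0; 0 0 0 -0.003 0.0005 -0.003 0; 0 0 0 -0.003 0.0005 -0.003 0",
)

```text
clock: 8.45
position: [0.647, 0.1323, 0.2322]
tool_rot: [0.691, 0.145, 0.283, -0.649]
force: [8.4, -0.1, 2.3]
finger_gap: 0.0067
```

Run:
```python
from h import *
st();
```

```text
t 8.45 grasp latch mm [69.4 35.9 -9.8] force latch [ 8.1  1.6 -2.8] gap 0.0067 q [ 0.23  0.02  1.6  -0.3   0.97  0.53] ang 0.42
```

>>> jog_arm(
  motion="0 0 0 0.001 0 0 0.03; 0 0 0 0.001 0 0 0.03; 0 0 0 0.001 0 0 0.03; 0 0 0 -0.02 0.004 0.03 0.03; 0 0 0 -0.045 0.009 0.066 0.03",
)

```text
clock: 8.95
position: [0.6003, 0.1408, 0.2938]
tool_rot: [0.693, 0.142, 0.28, -0.648]
force: [0.3, 1.2, 0.9]
finger_gap: 0.0297
```

>>> jog_arm(
  motion="0 0 0 -0.03 0 0.02 0.03; 0 0 0 -0.07 -0.01 0.02 0.02; 0 0 0 -0.09 -0.015 0.015 0.01; 0 0 0 -0.09 -0.015 0.015 0; 0 0 0 -0.09 -0.015 0.015 0",
)

```text
clock: 9.45
position: [0.5101, 0.1258, 0.3085]
tool_rot: [0.694, 0.142, 0.28, -0.649]
force: [0.3, 0.2, -0.1]
finger_gap: 0.0002
```

Run:
```python
from h import *
st(); d=snap('wrist','w8.png'); e=snap('top','t8.png')
a=cv2.resize(d['frame'][190:370,240:540],(800,480),interpolation=cv2.INTER_CUBIC)
cv2.imwrite('pics/c8.png',a[:,:,::-1])
```

```text
t 9.45 grasp latch mm [  4.4   1.6 128.8] force latch [ 0.2  0.2 -0.2] gap 0.0002 q [ 0.29 -0.31  1.73 -0.3   1.18  0.53] ang 0.16
```

View pics/c8.png

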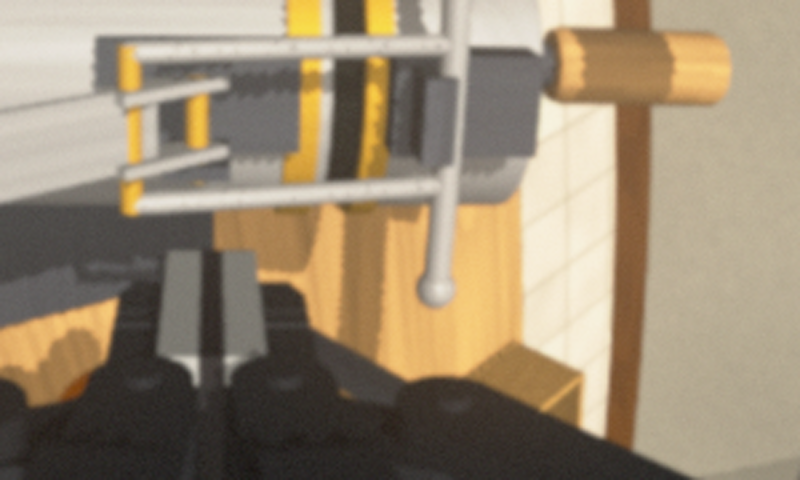

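Run:
```python
from h import *
for x,t in ((-28,66),(-32,52),(-34,48),(-44,40),(-53,30),(-60,19),(-66,8),(-69,-4),(-69.5,-14),(-69.5,-18)): print(x,t,end=' '); go(W(x,0,t+19))
```

```text
-28 66 turn [ 0.002 -0.002  0.   ] 0.2 shift [-0.0025 -0.0013 -0.0545]
-32 52 turn [ 0.002 -0.002  0.   ] 0.2 shift [ 0.0021 -0.0023 -0.0682]
-34 48 turn [ 0.002 -0.002  0.   ] 0.2 shift [ 0.0028 -0.0024 -0.0726]
-44 40 turn [ 0.002 -0.002  0.   ] 0.2 shift [-0.0008 -0.0017 -0.0849]
-53 30 turn [ 0.002 -0.002  0.   ] 0.2 shift [-0.0024 -0.0013 -0.0983]
-60 19 turn [ 0.002 -0.002  0.   ] 0.2 shift [-0.0018 -0.0014 -0.1113]
-66 8 turn [ 0.002 -0.002  0.   ] 0.2 shift [-0.0004 -0.0017 -0.1238]
-69 -4 turn [ 0.002 -0.002  0.   ] 0.2 shift [ 0.0039 -0.0026 -0.1353]
-69.5 -14 turn [ 0.002 -0.002  0.   ] 0.2 shift [ 0.0091 -0.0037 -0.1438]
-69.5 -18 turn [ 0.002 -0.002  0.   ] 0.2 shift [ 0.0114 -0.0042 -0.1471]
```

>>> jog_arm(
  motion="0 0 0 -0.002 -0.001 -0.03 0; 0 0 0 -0.002 -0.001 -0.055 0; 0 0 0 0.002 -0.002 -0.065 0; 0 0 0 0.002 -0.002 -0.072 0; 0 0 0 0.001 -0.002 -0.076 0",
)

```text
clock: 10.05
position: [0.5127, 0.1239, 0.2324]
tool_rot: [0.694, 0.142, 0.28, -0.648]
force: [0.0, 0.1, -0.1]
finger_gap: -0.0002
```

Run:
```python
from h import *
st()
for x,t in ((-34,48),(-44,40),(-53,30),(-60,19),(-66,8),(-69,-4),(-69.5,-14),(-69.5,-18)): print(x,t,end=' '); go(W(x,0,t+19))
```

```text
t 10.05 grasp latch mm [-36.8   0.2  64.8] force latch [-0.   0.1 -0.1] gap -0.0002 q [ 0.28 -0.28  1.86 -0.32  1.03  0.58] ang 0.18
-34 48 turn [ 0.002 -0.002  0.001] 0.2 shift [ 0.001  -0.0004  0.0034]
-44 40 turn [ 0.002 -0.002  0.001] 0.2 shift [-0.0025  0.0003 -0.0089]
-53 30 turn [ 0.002 -0.002  0.001] 0.2 shift [-0.0041  0.0007 -0.0223]
-60 19 turn [ 0.002 -0.002  0.001] 0.2 shift [-0.0036  0.0006 -0.0353]
-66 8 turn [ 0.002 -0.002  0.001] 0.2 shift [-0.0022  0.0003 -0.0478]
-69 -4 turn [ 0.002 -0.002  0.001] 0.2 shift [ 0.0021 -0.0006 -0.0593]
-69.5 -14 turn [ 0.002 -0.002  0.001] 0.2 shift [ 0.0073 -0.0017 -0.0678]
-69.5 -18 turn [ 0.002 -0.002  0.001] 0.2 shift [ 0.0096 -0.0022 -0.0711]
```

>>> jog_arm(
  motion="0 0 0 -0.0015 0 -0.005 0; 0 0 0 -0.0025 0 -0.009 0; 0 0 0 -0.0035 0 -0.016 0; 0 0 0 -0.004 0.0005 -0.022 0; 0 0 0 -0.004 0.0005 -0.022 0",
)

```text
clock: 10.55
position: [0.5088, 0.1244, 0.2105]
tool_rot: [0.694, 0.142, 0.28, -0.648]
force: [1.5, -0.0, 0.9]
finger_gap: 0.0001
```

Run:
```python
from h import *
st()
for x,t in ((-53,30),(-60,19),(-66,8),(-69,-4),(-69.5,-14),(-69.5,-18)): print(x,t,end=' '); go(W(x,0,t+19))
d=snap('wrist','w9.png'); e=snap('scene','s9.png')
a=cv2.resize(d['frame'][200:400,250:550],(600,400),interpolation=cv2.INTER_CUBIC)
cv2.imwrite('pics/c9.png',a[:,:,::-1])
```

```text
t 10.55 grasp latch mm [-52.5  -0.1  49.1] force latch [ 1.7  0.3 -0.1] gap 0.0001 q [ 0.29 -0.27  1.9  -0.33  0.99  0.6 ] ang 0.14
-53 30 turn [ 0.002 -0.001  0.   ] 0.1 shift [-0.0003  0.0001 -0.0003]
-60 19 turn [ 0.002 -0.001  0.   ] 0.1 shift [ 0.0003  0.     -0.0134]
-66 8 turn [ 0.002 -0.001  0.   ] 0.1 shift [ 0.0016 -0.0003 -0.0258]
-69 -4 turn [ 0.002 -0.001  0.   ] 0.1 shift [ 0.0059 -0.0012 -0.0374]
-69.5 -14 turn [ 0.002 -0.001  0.   ] 0.1 shift [ 0.0112 -0.0023 -0.0458]
-69.5 -18 turn [ 0.002 -0.001  0.   ] 0.1 shift [ 0.0134 -0.0027 -0.0491]
```

>>> jog_arm(
  motion="0 0 0 0 0 -0.006 0; 0 0 0 0.0005 0 -0.013 0; 0 0 0 0.001 0 -0.019 0; 0 0 0 0.0015 0 -0.026 0; 0 0 0 0.0015 0 -0.026 0",
)

```text
clock: 11.15
position: [0.5098, 0.1244, 0.1828]
tool_rot: [0.694, 0.141, 0.279, -0.648]
force: [2.0, 0.7, 0.4]
finger_gap: -0.0005
```

Run:
```python
from h import *
st()
for x,t in ((-69,-4),(-69.5,-14),(-69.5,-18),(-69.5,-22)): print(x,t,end=' '); go(W(x,0,t+19))
```

```text
t 11.15 grasp latch mm [-67.7   0.1  25.9] force latch [ 1.7  1.1 -0.7] gap -0.0005 q [ 0.29 -0.25  1.94 -0.35  0.93  0.63] ang 0.27
-69 -4 turn [ 0.002 -0.004  0.   ] 0.3 shift [ 0.005  -0.0012 -0.0097]
-69.5 -14 turn [ 0.002 -0.004  0.   ] 0.3 shift [ 0.0102 -0.0023 -0.0182]
-69.5 -18 turn [ 0.002 -0.004  0.   ] 0.3 shift [ 0.0124 -0.0027 -0.0214]
-69.5 -22 turn [ 0.002 -0.004  0.   ] 0.3 shift [ 0.0147 -0.0032 -0.0247]
```

Run:
```python
from h import *
d=snap('wrist','w10.png'); e=snap('scene','s10.png'); f=snap('top','t10.png')
a=cv2.resize(d['frame'][200:350,200:500],(800,400),interpolation=cv2.INTER_CUBIC)
b=cv2.resize(e['frame'][230:330,240:340],(300,200)[:1]*2,interpolation=cv2.INTER_CUBIC)[50:250]
b=cv2.resize(e['frame'][240:300,280:380],(400,240)[:2],interpolation=cv2.INTER_CUBIC)[:200]
c=cv2.resize(f['frame'][210:270,270:370],(400,240),interpolation=cv2.INTER_CUBIC)[:200]
cv2.imwrite('pics/c10.png',np.vstack([a,np.hstack([b,c])])[:,:,::-1])
```

```text
(no output)
```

View pics/c10.png

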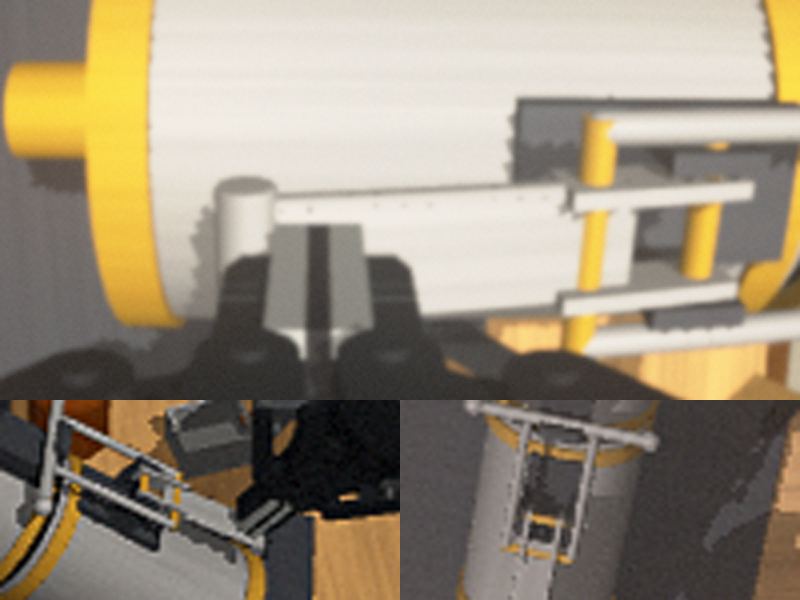

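>>> jog_arm(
  motion="0 0 0 0.0025 -0.0005 -0.005 0; 0 0 0 0.006 -0.001 -0.01 0; 0 0 0 0.009 -0.002 -0.014 0; 0 0 0 0.011 -0.002 -0.018 0; 0 0 0 0.011 -0.002 -0.018 0",
)

```text
clock: 11.8
position: [0.5197, 0.122, 0.1658]
tool_rot: [0.695, 0.139, 0.279, -0.648]
force: [-11.3, -0.2, 8.7]
finger_gap: 0.0001
```

Run:
```python
from h import *
st()
for x,t in ((-69.5,-18),(-69.5,-22),(-69.5,-26)): print(x,t,end=' '); go(W(x,0,t+19))
```

```text
t 11.8 grasp latch mm [-69.1  -0.2   6.1] force latch [-4.1 -2.5 13.4] gap 0.0001 q [ 0.27 -0.21  1.94 -0.35  0.89  0.63] ang 0.45
-69.5 -18 turn [ 0.003 -0.007  0.002] 0.5 shift [ 0.0025 -0.0004 -0.0044]
-69.5 -22 turn [ 0.003 -0.007  0.002] 0.5 shift [ 0.0048 -0.0008 -0.0077]
-69.5 -26 turn [ 0.003 -0.007  0.002] 0.5 shift [ 0.007  -0.0013 -0.011 ]
```

>>> jog_arm(
  motion="0 0 0 0.0015 0 -0.003 0; 0 0 0 0.003 -0.0005 -0.0055 0; 0 0 0 0.0045 -0.001 -0.0075 0; 0 0 0 0.0045 -0.001 -0.0075 0",
)

```text
clock: 12.2
position: [0.5215, 0.1218, 0.1646]
tool_rot: [0.694, 0.138, 0.28, -0.649]
force: [-53.6, 2.4, 43.2]
finger_gap: -0.0001
```

Run:
```python
from h import *
st()
```

```text
t 12.2 grasp latch mm [-68.3  -0.    4.1] force latch [-18.6  -8.6  65.8] gap -0.0001 q [ 0.27 -0.21  1.94 -0.35  0.89  0.63] ang 0.56
```

>>> jog_arm(
  motion="0 0 0 -0.002 0 0.006 0; 0 0 0 -0.01 0.002 0.02 0; 0 0 0 -0.025 0.005 0.04 0; 0 0 0 -0.04 0.008 0.065 0; 0 0 0 -0.055 0.011 0.09 0",
)

```text
clock: 12.7
position: [0.4654, 0.1327, 0.254]
tool_rot: [0.695, 0.137, 0.279, -0.649]
force: [-0.1, -0.0, -0.3]
finger_gap: -0.0001
```

>>> jog_arm(
  motion="0 0 0 0 0 0.02 0; 0 0 0 -0.02 0 0.03 0; 0 0 0 -0.03 0 0.03 0; 0 0 0 -0.03 0 0.03 0; 0 0 0 -0.03 0 0.03 0",
)

```text
clock: 13.2
position: [0.4352, 0.1326, 0.2824]
tool_rot: [0.695, 0.136, 0.278, -0.648]
force: [-0.3, 0.1, 1.2]
finger_gap: -0.0002
```

Run:
```python
from h import *
st(); d=snap('wrist','w11.png'); snap('top','t11.png'); snap('scene','s11.png')
import time
P0=(-.3,0,-8)
for deg in (0,10,15,25,35):
    th=np.radians(188-deg); u=np.array([np.cos(th),0,np.sin(th)]); print(deg,'tip',proj('w11.png',W(*(P0+80*u+[0,0,5]+np.array([0,13,0]))),True).round(0),'scene',proj('s11.png',W(*(P0+80*u)) ).round(1),'lh',proj('w11.png',W(*(P0+22*u+[0,20,0])),True).round(0))
print('bar ball',[proj('w11.png',W(x,53,-17),True).round(0) for x in (65.4,67,69.5,73.5)])
im=cv2.imread('pics/w11.png'); hsv=cv2.cvtColor(im,cv2.COLOR_BGR2HSV)
y=cv2.inRange(hsv,(18,120,120),(32,255,255)); n,l,s,c=cv2.connectedComponentsWithStats(y)
print([(s[i].tolist()) for i in range(1,n) if s[i,4]>25])
g=cv2.cvtColor(im,cv2.COLOR_BGR2GRAY)
print('circles',cv2.HoughCircles(g,cv2.HOUGH_GRADIENT,1,20,param1=80,param2=13,minRadius=5,maxRadius=13)[0][:12].round(0).tolist())
# bystanders moved? compare top views outside arm
a=cv2.imread('pics/top0.png').astype(int);b=cv2.imread('pics/t11.png').astype(int)
for nm,(x0,y0,x1,y1) in dict(spoon=(200,180,218,256),tin=(218,186,248,216),cup=(218,230,246,258),jar=(374,220,406,250),scoop=(366,256,398,318)).items(): print(nm,abs(a-b)[y0:y1,x0:x1].max(2).mean().round(1))
```

```text
t 13.2 grasp latch mm [-71.8  -7.1 150.3] force latch [0.4 0.  1.2] gap -0.0002 q [ 0.38 -0.45  1.87 -0.34  1.22  0.63] ang 0.81
0 tip [312. 198.] scene [337.7 276.9] lh [386. 191.]
10 tip [310. 201.] scene [341.4 274.3] lh [386. 191.]
15 tip [311. 203.] scene [343.  272.8] lh [387. 192.]
25 tip [314. 207.] scene [345.5 269.6] lh [389. 192.]
35 tip [322. 210.] scene [347.1 266.1] lh [391. 193.]
bar ball [array([488., 153.]), array([490., 153.]), array([492., 153.]), array([496., 154.])]
[[0, 0, 268, 480, 77269], [293, 0, 43, 68, 1264], [370, 8, 88, 66, 3600], [18, 18, 8, 10, 29], [382, 79, 86, 108, 5842], [247, 144, 45, 108, 2143], [383, 187, 8, 13, 80], [514, 192, 8, 18, 64], [433, 194, 15, 41, 245], [454, 195, 13, 40, 328], [547, 195, 15, 18, 216], [384, 206, 5, 19, 81], [410, 207, 8, 19, 130], [382, 230, 7, 13, 65], [424, 243, 16, 10, 102], [427, 243, 43, 69, 2151], [387, 255, 28, 36, 336], [337, 286, 52, 55, 825], [379, 293, 32, 37, 632], [274, 307, 8, 7, 30], [423, 314, 21, 23, 269], [455, 339, 15, 13, 52], [210, 379, 7, 8, 37], [314, 379, 10, 21, 180], [422, 379, 8, 12, 74], [195, 383, 15, 16, 91], [437, 388, 8, 11, 26]]
circles [[608.0, 384.0, 12.0], [508.0, 418.0, 12.0], [476.0, 348.0, 10.0], [482.0, 274.0, 6.0], [264.0, 10.0, 10.0], [418.0, 160.0, 11.0], [302.0, 336.0, 11.0]]
spoon 3.8
tin 3.9
cup 3.7
jar 3.8
scoop 29.9
```

Run:
```python
from h import *
a=cv2.imread('pics/scene0.png');b=cv2.imread('pics/s11.png'); t0=cv2.imread('pics/top0.png');t1=cv2.imread('pics/t11.png');t10=cv2.imread('pics/t10.png')
def m(x0,y0,x1,y1,A,B,nm): print(nm,abs(A.astype(int)-B)[y0:y1,x0:x1].max(2).mean().round(1), 'match',cv2.minMaxLoc(cv2.matchTemplate(B[y0-15:y1+15,x0-15:x1+15],A[y0:y1,x0:x1],cv2.TM_CCOEFF_NORMED))[1::2])
m(318,234,346,258,a,b,'scoop bowl scene'); m(346,234,374,248,a,b,'handle scene')
m(366,258,396,286,t0,t1,'bowl top'); m(378,286,396,318,t0,t1,'handle top'); m(366,258,396,286,t0,t10,'bowl top t10')
for x,t in ((-69,60),(-69,20),(-69,-6)): print(x,t,end=' '); go(W(x,0,t+19))
```

```text
scoop bowl scene 41.5 match (0.6400808095932007, (15, 15))
handle scene 56.6 match (0.5171760320663452, (14, 15))
bowl top 30.3 match (0.564664363861084, (15, 15))
handle top 31.2 match (0.5465256571769714, (15, 15))
bowl top t10 30.4 match (0.5592250823974609, (15, 15))
-69 60 turn [ 0.002 -0.013  0.006] 0.8 shift [ 0.0433 -0.0018 -0.0571]
-69 20 turn [ 0.002 -0.013  0.006] 0.8 shift [ 0.0658 -0.0065 -0.0899]
-69 -6 turn [ 0.002 -0.013  0.006] 0.8 shift [ 0.0804 -0.0096 -0.1112]
```

>>> jog_arm(
  motion="0.002 -0.013 0.006 0.02 0 -0.03 0; 0.002 -0.013 0.006 0.043 -0.002 -0.057 0; 0.002 -0.013 0.006 0.055 -0.004 -0.074 0; 0.002 -0.013 0.006 0.066 -0.006 -0.09 0; 0.002 -0.013 0.006 0.066 -0.006 -0.09 0",
)

```text
clock: 13.85
position: [0.5008, 0.1255, 0.1882]
tool_rot: [0.695, 0.139, 0.278, -0.649]
force: [-0.0, -0.3, -0.6]
finger_gap: 0.0002
```

>>> jog_arm(
  motion="0 0 0 0.005 -0.001 -0.007 0; 0 0 0 0.01 -0.002 -0.014 0; 0 0 0 0.0145 -0.003 -0.021 0; 0 0 0 0.0145 -0.003 -0.021 0; 0 0 0 0.0145 -0.003 -0.021 0",
)

```text
clock: 14.35
position: [0.5153, 0.1225, 0.1673]
tool_rot: [0.695, 0.139, 0.278, -0.649]
force: [0.0, 0.5, 1.1]
finger_gap: -0.0002
```

Run:
```python
from h import *
st()
```

```text
t 14.35 grasp latch mm [-71.9  -0.6   9.8] force latch [0.6 0.5 0.9] gap -0.0002 q [ 0.28 -0.22  1.95 -0.35  0.9   0.63] ang 0.46
```

>>> jog_arm(
  motion="0 0 0 -0.015 0.003 0.02 0; 0 0 0 -0.03 0.006 0.045 0; 0 0 0 -0.04 0.008 0.07 0; 0 0 0 -0.05 0.008 0.1 0; 0 0 0 -0.05 0.008 0.1 0",
)

```text
clock: 14.85
position: [0.4667, 0.1315, 0.2748]
tool_rot: [0.691, 0.143, 0.283, -0.649]
force: [0.2, -0.1, -0.4]
finger_gap: 0.0001
```

Run:
```python
from h import *
st(); d=snap('wrist','w12.png')
g=cv2.cvtColor(d['frame'],cv2.COLOR_RGB2GRAY)
for s in (53,-53): 
    q=[proj('w12.png',W(x,s,-17),True).round(1).tolist() for x in (65.4,69.5,73.5)]; print('ball',s,q)
    u,v=map(int,q[1]); x0,y0=u-25,v-25; p=cv2.resize(g[y0:y0+50,x0:x0+50],None,fx=4,fy=4,interpolation=cv2.INTER_CUBIC)
    c=cv2.HoughCircles(p,cv2.HOUGH_GRADIENT,1,20,param1=60,param2=14,minRadius=16,maxRadius=36)
    print([] if c is None else [(x/4+x0,y/4+y0,r/4) for x,y,r in c[0][:4]])
# reference: same routine on w8 (bar hooked, loose)
print('w8 ball -y seen',240+435/2.667,190+290/2.667,'pred',proj('w8.png',W(69.5,-53,-17),True))
```

```text
t 14.85 grasp latch mm [-50.6  -1.8 126.3] force latch [-0.  -0.1 -0.5] gap 0.0001 q [ 0.34 -0.39  1.86 -0.33  1.15  0.6 ] ang 0.29
ball 53 [[471.7, 161.5], [476.5, 161.8], [481.1, 162.1]]
[(np.float32(477.375), np.float32(161.125), np.float32(8.025)), (np.float32(467.375), np.float32(151.625), np.float32(7.975)), (np.float32(467.375), np.float32(169.125), np.float32(8.85)), (np.float32(480.875), np.float32(173.125), np.float32(5.675))]
ball -53 [[459.4, 291.9], [463.9, 291.7], [468.2, 291.5]]
[(np.float32(464.125), np.float32(293.875), np.float32(6.775)), (np.float32(469.875), np.float32(286.875), np.float32(6.6)), (np.float32(455.875), np.float32(286.875), np.float32(7.425))]
w8 ball -y seen 403.10461192350954 298.7364079490064 pred [400.22608727 295.9640074 ]
```

```bash
python3 -c "
from h import *
print(env.job_done()); st()"
```

```text
the job is handed in; nothing more can be done
None
the job is handed in; nothing more can be done
```

The loop is hooked over the keeper, and the lever is pressed all the way down and stays down by itself. I handed the job in at about 15 s on the clock, with the arm clear of everything.

**What I did:** I pinched the +y ear of the loop bar, swung it over and lowered it onto the ledge behind the keeper. It slipped out at the fingertips there. I gripped it again deeper, pulled it under the lip until it met the post, and let go. Then I pressed the lever over with the closed fingers until it met its stop.

**Last checks:**
- **Lever:** it met a hard stop about where the fully-down position should be, and the wrist force reached about 71 N there. After I backed off, I lowered the fingertips to about 6 mm above that contact height and touched nothing, so it had not sprung back.
- **Loop:** both ball ends of the bar show at the keeper, about 2 mm further down the slope than before shutting. That fits the cap being drawn in, but it is only a rough camera reading and I had no direct one of the cap.
- **Bystanders:** the spoon, tin, cup and jar look unchanged from above. The scoop's picture changed in brightness, but the best match put it within 1 pixel of where it was, so I took it as the arm's shadow.

**Disagreements:** the wrist camera and the fixed cameras differed by about 4 to 7 mm across the canister. The bar's ball spacing also fitted 106 mm better than the 100 mm I worked out from the task text. Neither stopped the job, because I used contact forces for the final positions.

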